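# Pack out the set-back stop and hold the panel flush

### The arm

A 6-joint arm with a two-finger parallel gripper is mounted at the origin on the work surface. World frame = base frame: x ahead of the robot, y to its left, z up, the work surface at z = 0. Lengths are in mm, angles in rad, forces in N, time in s.
With the tool pointing down it reaches from about 275 to 750 mm from the base axis. Payload 10.2 kg.
Tool frame: the origin (TCP) lies on the centre line of the jaws, within the pads' length; the fingertips stand 17 mm ahead of it and the grasp point (between the pads) lies 2 mm behind it; z points along the fingers, y is the line along which they close (so a half turn about z gives the same grasp; the last joint's range is limited). The gripper opens to 85 mm and grips with 20 to 120 N. Pads are 22 mm wide; open, the fingers measure 114 mm over their backs; the gripper's body (76 mm by 85 mm) begins 54 mm behind the grasp point. The pads swing forward as they close: fully open they stand 13 mm farther back than shut.
Start: joints at [1.085, 0.313, 1.498, -0, 1.331, -0.223], TCP at [136.4, 506.977, 220.494] pointing down, gripper open.
Joint ranges: [-2.94, 2.94], [-0.97, 2.17], [0.19, 2.56], [-1.23, 4.37], [0.02, 3.11], [-2.88, 2.88]. Speed limits (rad/s): [2.39, 2.39, 3.01, 3.14, 3.14, 3.14].

### API

Orientations are given as a unit quaternion [w, x, y, z].
In Python, from rig import ctrl gives the robot as it stands. The module is installed in compiled form; this text tells all that it offers.
- The arm moves only by the shell command python3 -m jog 'ROWS' [FORCE]. ROWS is JSON, a list of rows, each an object with "delta_pos": the shift along the world's x, y, z in mm, a list of three; "angular": the turn, a rotation vector about the world's x, y, z in rad, a list of three; "fingers": the opening, from 0 (shut) to 1 (fully open). In form: [{"delta_pos": [tx, ty, tz], "angular": [rx, ry, rz], "fingers": fingers}, ...]. A call has 1 to 10 rows; each row is the pose to reach, as a shift and turn from the pose commanded when the call began; what a row does not reach only later rows make up. A row lasts 1/8 s, in which the tool goes at most 62.5 mm and 10.7 degrees, less where a joint would pass 70% of its speed; a pose out of reach is approached as far as the arm can. A call with a gripper value outside its range is refused whole. The fingers move at their own pace and stop on an object; FORCE is the grip in N (left out, the last holds). Time passes only in rows, so rows that repeat a pose let the fingers close. It gives the time, the measured TCP pose, the force, the opening and the grip force at its end, in the units of the state.
- ctrl.sense(): the state, without advancing time (a new reading comes with each control period).
- ctrl.capture(name): name is "scene" or "top" or "wrist"; returns a dict with "pixels" (480x640x3 uint8, blue, green, red), "fx", "fy", "cx", "cy" (pixels), "R" (3x3) and "t" (3): a world point X has camera coordinates R X + t. Camera axes: x right, y down, z forward; pixel columns grow to the right and rows downward; lengths in mm; the calibration is good to about 2 mm. A picture is of the moment at which its call begins. There is no depth.
- ctrl.finish_job(): hands the job in; it is judged then, once.
The state is a dict: "time_s": time; "joints": joint angles; "dq": joint speeds; "tau": joint torques, N m; "eef_pos": TCP position; "ee_rot": TCP orientation; "force": force on the tool from outside, world axes, zero at the start; "wrist_torque": the same for the moment, N m; "grip_width": opening from 0.0 (shut) to 1.0 (fully open); "grip_force": force on a finger pad.
Only numpy, scipy, OpenCV 4.12 (cv2) and the standard library are available. Lean on these libraries where they do the work, as an engineer would, in place of code of your own. Each camera call takes 0.05 s, during which the arm holds its last target. There are 200 camera calls.

### The job

The white panel on the gluing jig must sit square against two stops, but one stop is set back. Take the orange packer from the rack and stand it upright in the gap between the panel and the set-back stop, square to that stop and about at its middle; it is the only place wide enough, so do not shove the panel back to make room. Then push the panel by its near edge until it sits flush on both the packer and the longer stop, and finish while still holding it pressed there with a steady push of about 10 N; leave everything else undisturbed.

Things in the scene. Friction and masses are not known exactly. Their poses are not given: they have to be found in the camera images.
- jig: Flat plywood base board of the gluing jig, fixed on the bench, 240 (x) x 280 (y) x 12 mm thick. Origin: centre of its underside. Its x axis points from the panel to the stops, roughly away from the robot; z up. It carries the two stops and the panel, all with the same heading (the panel to within 0.02 rad).
- panel: Loose rectangular panel, white laminate top on brown board, 100 (x) x 170 (y) x 18 mm thick, 0.18 to 0.35 kg, lying flat on the jig's base board. Origin: centre of its underside. Its +x edge faces the stops; its -x edge is the near edge, to be pushed towards the stops. At the start a gap of about 6 to 9 mm separates it from the long stop, and 12 mm more from the short stop.
- panel_edge_l (a point): Point on the panel's stop-side edge, at its underside: x = +50, y = +55 mm of the panel. Home when at x = +60 mm of the jig.
- panel_edge_r (a point): The same at y = -55 mm of the panel.
- long_stop: The longer stop: dark wooden block fixed on the jig's base board, 40 (x) x 60 (y) x 22 mm tall, with two steel screws in its top. Origin: middle of its BACK edge (the far side from the panel), at its underside; its front face, towards the panel, is at x = -40 mm. It stands at x = +100 mm and y = +55 or -55 mm of the jig; which of the two sides varies.
- short_stop: The set-back stop: like the longer stop but 28 (x) x 60 (y) x 22 mm tall. Origin: middle of its BACK edge, at its underside; its front face is at x = -28 mm, so it stands back by 12 mm, the packer's thickness. It is fixed on the jig at x = +100 mm, on the other side (y) from the longer stop.
- packer_orange: Loose orange plastic packer, 12 mm thick (x), standing upright: a foot 50 mm wide (y) and 34 mm tall, and above it a narrower grip tab 36 mm wide (y) from 34 to 70 mm height; the tab can be gripped across its 36 mm width. 50 g. Origin: centre of its underside. It stands in one of the rack's three slots.
- packer_blue: Same shape as the orange packer (foot 50 mm wide, 70 mm tall), but 8 mm thick and blue; standing in the rack. A bystander.
- packer_grey: Same shape as the orange packer (foot 50 mm wide, 70 mm tall), but 10 mm thick and grey; standing in the rack. A bystander.
- rack: Low wooden packer rack fixed on the bench, 150 (x) x 70 (y) x 20 mm tall, with three slots 16 (x) x 54 (y) mm at x = -45, 0 and +45 mm, their floors 6 mm above its underside. Origin: centre of its underside. Packers are lifted straight up out of it. Rack and jig may swap sides of the bench.
- drill: Blue and black cordless drill lying on its side, about 200 x 190 x 60 mm. Origin: underside below the motor. A bystander.
- glue_bottle: Closed glue bottle with red cap, 60 mm across, 170 mm tall, at the far side of the bench. Origin: centre of its underside. A bystander.
- tape_measure: Yellow tape measure, 70 x 75 x 36 mm, at the far side of the bench. Origin: centre of its underside. A bystander.
- mallet: Black rubber mallet with wooden handle, lying, 290 mm long, head 60 mm tall. Origin: on the bench under the handle. A bystander.
- bar_clamp: Steel bar clamp with red handle, lying, 320 mm long, 22 mm tall. Origin: on the bench under the middle of its bar. A bystander.
Mind the look-alikes: they are no part of the job. Several things have the shape of the packer_orange; the one meant has the colours described above. What is shaped like the panel but black is not meant.

How it is judged:
By the outcome, as a careful person would: the job done as asked, in the order asked, and still so for the second after the job is handed in, while the arm keeps its last pose, push and grip.
It also fails if it takes over 64 s, if anything falls off the work surface, if the arm or the gripper's body presses on something with over 40 N, if the wrist force passes 120 N, or if a joint passes its speed limit or range.

## Working session

There is one attempt and no reset: what is moved stays moved. The work goes in short steps, Python scripts to look and compute and a shell command to move; the robot and the scene stay as the last step left them, time stands still between calls to the robot, and variables do not carry over. Pictures are saved under pics/ and viewed, at most 10 in all, crops included, and the job is handed in when it is done.

```bash
mkdir -p pics; cat > h.py <<'E'
import numpy as np, cv2
from rig import ctrl
def cap(n,f=None):
    c=ctrl.capture(n); c={k:(np.array(v) if k in('pixels','R','t') else v) for k,v in c.items()}
    if f: cv2.imwrite('pics/'+f,c['pixels'])
    return c
def ray(c,u,v,z):
    d=c['R'].T@np.array([(u-c['cx'])/c['fx'],(v-c['cy'])/c['fy'],1.]); o=-c['R'].T@c['t']
    return (o+d*(z-o[2])/d[2]).round(1)
def proj(c,X):
    p=c['R']@np.array(X,float)+c['t']; return (p[:2]/p[2]*[c['fx'],c['fy']]+[c['cx'],c['cy']]).round(1)
E
python3 - <<'E'
from h import *
for n in('top','scene'):
    c=cap(n,n+'1.png'); print(n,c['fx'],c['cx'],c['cy'],(-c['R'].T@c['t']).round(0),c['R'].round(2).tolist())
print(ctrl.sense())
E
```

```text
top 477.7810958054446 321.46429373816716 238.70954350174028 [ 352.   26. 1245.] [[-0.02, -1.0, 0.01], [-0.98, 0.02, -0.18], [0.18, -0.01, -0.98]]
scene 552.0616178507232 321.4829288905697 245.41266164916556 [1513.  218. 1355.] [[-0.22, 0.97, 0.01], [0.79, 0.19, -0.59], [-0.57, -0.12, -0.81]]
{'time_s': 0.1, 'joints': array([ 1.08461665e+00,  3.13406301e-01,  1.49833755e+00, -1.02469877e-05,
        1.33100461e+00, -2.23393579e-01]), 'dq': array([-7.53743446e-04, -2.38544626e-03, -2.28372763e-03, -6.27821196e-04,
       -2.42508027e-05, -4.72124977e-04]), 'tau': array([ 4.41084121e-03, -4.12904012e+01, -2.60137224e+01, -9.96874110e-05,
        3.09340052e-03, -7.33890670e-05]), 'eef_pos': array([136.27907041, 506.76116051, 219.99490876]), 'ee_rot': array([-1.96092211e-04,  1.31014080e-01,  9.91380339e-01, -5.43641866e-04]), 'force': array([-0.23847702,  0.34981525,  0.36677525]), 'wrist_torque': array([-0.03482299,  0.01304069, -0.00938857]), 'grip_force': 0.0, 'grip_width': 1.0002643582282957}
```

View pics/top1.png

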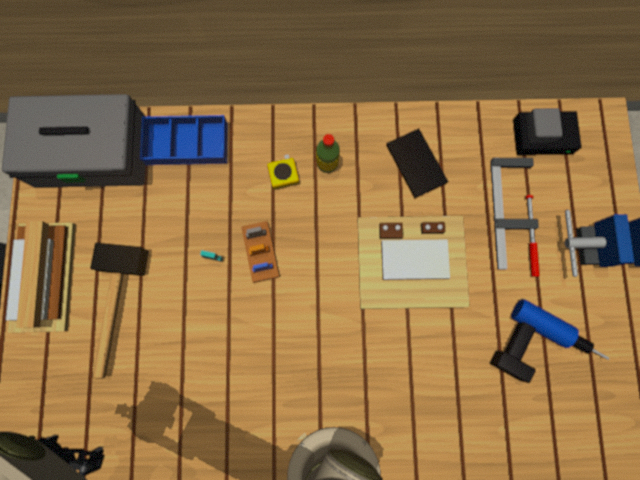

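View pics/scene1.png

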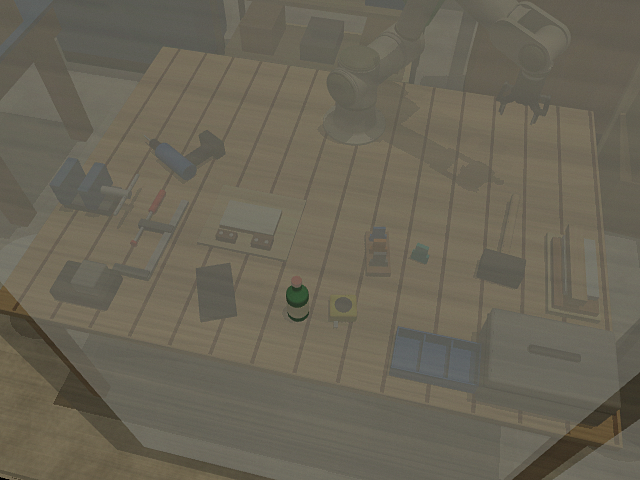

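The top picture shows the rack at about (260,250) with orange in the middle slot (258,249). The jig is at (413,262), with the long stop on its left (391,230, so +y) and the short stop on its right (432,227). The scene view is hazy but agrees. Next I'll turn these into coarse positions.

```bash
python3 - <<'E'
from h import *
c=cap('top')
for n,u,v,z in [('j',358,217,12),('j',465,216,12),('j',469,307,12),('j',360,308,12),('r',243,227,20),('r',269,222,20),('r',278,277,20),('r',252,282,20),('orange',258,246,70),('pan',383,240,30),('pan',449,240,30),('pan',450,279,30),('pan',383,279,30),('ls',391,224,34),('ss',432,222,34)]: print(n,ray(c,u,v,z))
w=cap('wrist'); print((-w['R'].T@w['t']).round(0),w['R'].round(2).tolist(),w['fx'])
im=cv2.resize(c['pixels'][200:320,220:500],None,fx=2.85,fy=2.85,interpolation=cv2.INTER_CUBIC); cv2.imwrite('pics/crop1.png',im)
E
```

```text
j [638.6 -83.6  12. ]
j [ 635.5 -367.7   12. ]
j [ 396.3 -359.5   12. ]
j [399.8 -80.1  12. ]
r [616.  219.3  20. ]
r [628.  151.2  20. ]
r [482.8 128.4  20. ]
r [471.4 195.   20. ]
orange [556.  173.6  70. ]
pan [ 572.  -144.5   30. ]
pan [ 568.5 -315.5   30. ]
pan [ 467.4 -310.9   30. ]
pan [ 471.  -139.9   30. ]
ls [ 613.  -166.6   34. ]
ss [ 616.2 -273.5   34. ]
[ 59. 527. 374.] [[0.26, 0.97, -0.0], [0.92, -0.25, 0.31], [0.3, -0.08, -0.95]] 358.9116805801695
```

View pics/crop1.png

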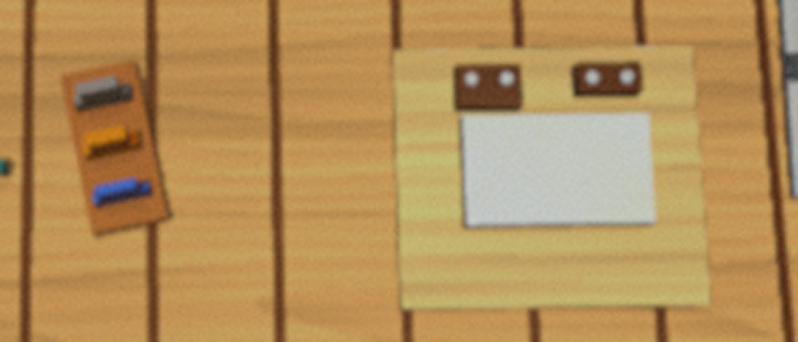

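Crop shows a jig at about (517,-223) with yaw about -0.013, the rack centre at (549.5,173.5) with yaw 0.167, and orange in the middle slot. Sizes check out (284x239, 147x69). Moving to look from near.

```bash
python3 -m jog '[{"delta_pos":[207,-167,0],"angular":[0,0,0.2],"fingers":1},{"delta_pos":[414,-334,0],"angular":[0,0,0.43],"fingers":1},{"delta_pos":[414,-334,0],"angular":[0,0,0.43],"fingers":1},{"delta_pos":[414,-334,0],"angular":[0,0,0.43],"fingers":1},{"delta_pos":[414,-334,0],"angular":[0,0,0.43],"fingers":1},{"delta_pos":[414,-334,0],"angular":[0,0,0.43],"fingers":1},{"delta_pos":[414,-334,0],"angular":[0,0,0.43],"fingers":1},{"delta_pos":[414,-334,0],"angular":[0,0,0.43],"fingers":1},{"delta_pos":[414,-334,0],"angular":[0,0,0.43],"fingers":1},{"delta_pos":[414,-334,0],"angular":[0,0,0.43],"fingers":1}]' 30
python3 -m jog '[{"delta_pos":[0,0,0],"angular":[0,0,0],"fingers":1},{"delta_pos":[0,0,0],"angular":[0,0,0],"fingers":1},{"delta_pos":[0,0,0],"angular":[0,0,0],"fingers":1}]'
python3 - <<'E'
from h import *
c=cap('wrist','w1.png'); s=ctrl.sense(); print(s['time_s'],s['eef_pos'],s['ee_rot'],s['joints'].round(2))
import pickle; pickle.dump(c,open('w1.pkl','wb'))
# orange mask
hsv=cv2.cvtColor(c['pixels'],cv2.COLOR_BGR2HSV)
E
```

```text
time_s: 1.45
eef_pos: [552.0, 170.7, 219.5]
ee_rot: [-0.001, -0.082, 0.997, -0.0]
force: [-0.1, 0.2, 0.1]
grip_width: 0.999
grip_force: 0.0
time_s: 1.82
eef_pos: [549.9, 173.7, 220.8]
ee_rot: [0.0, -0.084, 0.996, 0.0]
force: [-0.4, 0.3, -0.6]
grip_width: 1.0
grip_force: 0.0
1.875 [549.99975498 173.5824885  220.76463407] [ 1.64548698e-04 -8.40247825e-02  9.96463651e-01  1.79037844e-05] [ 0.1   0.43  1.33  0.    1.38 -1.64]
```

View pics/w1.png

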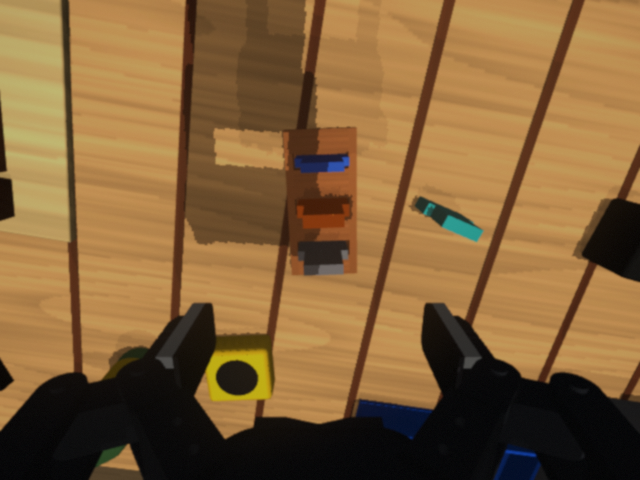

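Wrist view shows the rack with corners near (286,128), (356,127), (356,272) and (292,275). The orange packer is at (323,212), blue on the robot side, grey on the far side. The fingers are clear.

```bash
python3 - <<'E'
from h import *
import pickle; c=pickle.load(open('w1.pkl','rb'))
for u,v in [(286,128),(356,127),(356,272),(292,275)]: print(ray(c,u,v,20))
print('cam',(-c['R'].T@c['t']).round(1))
hsv=cv2.cvtColor(c['pixels'],cv2.COLOR_BGR2HSV)
m=cv2.inRange(hsv,(5,200,60),(17,255,255)); m[:180]=0;m[235:]=0;m[:,:290]=0;m[:,355:]=0
im=cv2.resize(c['pixels'][115:285,270:370],None,fx=5,fy=5,interpolation=cv2.INTER_CUBIC)[:, :]
im=cv2.resize(im,None,fx=.7,fy=.7)
# overlay predicted
y=.168; ca,sa=np.cos(y),np.sin(y); C=np.array([549.5,173.5])
def W(px,py,pz): return [C[0]+ca*px-sa*py,C[1]+sa*px+ca*py,pz]
def poly(P,col):
    q=np.array([(proj(c,W(*p))-[270-.4,115-.4])*3.5 for p in P]).astype(np.int32); cv2.polylines(im,[q],True,col,1)
poly([(-6,-18,76),(-6,18,76),(6,18,76),(6,-18,76)],(0,255,0))
poly([(-6,-25,40),(-6,25,40),(6,25,40),(6,-25,40)],(255,255,0))
poly([(-75,-35,20),(-75,35,20),(75,35,20),(75,-35,20)],(0,0,255))
cv2.imwrite('pics/w1c.png',im)
E
```

```text
[484.5 131.8  20. ]
[472.5 196.9  20. ]
[618.6 226.7  20. ]
[633.7 159.4  20. ]
cam [471.4 160.3 374.6]
```

View pics/w1c.png

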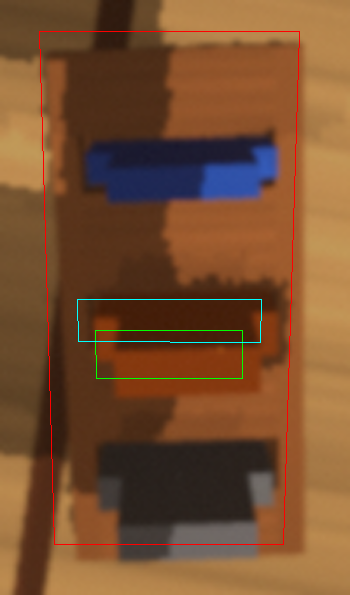

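Packer is about (+3,+5) mm from the first estimate, at roughly (552.5,178.6) with yaw about 0.2. I'll correct for that, descend and grip.

```bash
python3 -m jog '[{"delta_pos":[2.5,5,-40],"angular":[0,0,0.03],"fingers":1},{"delta_pos":[2.5,5,-90],"angular":[0,0,0.03],"fingers":1},{"delta_pos":[2.5,5,-130],"angular":[0,0,0.03],"fingers":1},{"delta_pos":[2.5,5,-158],"angular":[0,0,0.03],"fingers":1},{"delta_pos":[2.5,5,-158],"angular":[0,0,0.03],"fingers":1},{"delta_pos":[2.5,5,-158],"angular":[0,0,0.03],"fingers":1}]' 40
python3 -m jog '[{"delta_pos":[0,0,0],"angular":[0,0,0],"fingers":0.3},{"delta_pos":[0,0,0],"angular":[0,0,0],"fingers":0.3},{"delta_pos":[0,0,0],"angular":[0,0,0],"fingers":0.3},{"delta_pos":[0,0,0],"angular":[0,0,0],"fingers":0.3},{"delta_pos":[0,0,0],"angular":[0,0,0],"fingers":0.3},{"delta_pos":[0,0,0],"angular":[0,0,0],"fingers":0.3},{"delta_pos":[0,0,0],"angular":[0,0,0],"fingers":0.3},{"delta_pos":[0,0,0],"angular":[0,0,0],"fingers":0.3}]' 40
```

```text
time_s: 2.62
eef_pos: [553.6, 178.2, 64.0]
ee_rot: [0.001, -0.099, 0.995, 0.0]
force: [0.3, -0.3, 0.5]
grip_width: 1.003
grip_force: 0.0
time_s: 3.62
eef_pos: [553.4, 178.2, 63.2]
ee_rot: [0.001, -0.098, 0.995, 0.0]
force: [-0.0, 1.6, 5.1]
grip_width: 0.376
grip_force: 39.2
```

```bash
python3 -m jog '[{"delta_pos":[0,0,15],"angular":[0,0,0],"fingers":0.3},{"delta_pos":[0,0,40],"angular":[0,0,0],"fingers":0.3},{"delta_pos":[0,0,80],"angular":[0,0,0],"fingers":0.3},{"delta_pos":[0,0,120],"angular":[0,0,0],"fingers":0.3},{"delta_pos":[0,0,157],"angular":[0,0,0],"fingers":0.3}]'
python3 -m jog '[{"delta_pos":[-3,-50,0],"angular":[0,0,-0.05],"fingers":0.3},{"delta_pos":[-6,-105,0],"angular":[0,0,-0.1],"fingers":0.3},{"delta_pos":[-9,-165,0],"angular":[0,0,-0.15],"fingers":0.3},{"delta_pos":[-12,-225,0],"angular":[0,0,-0.21],"fingers":0.3},{"delta_pos":[-13,-285,0],"angular":[0,0,-0.21],"fingers":0.3},{"delta_pos":[-13,-340,0],"angular":[0,0,-0.21],"fingers":0.3},{"delta_pos":[-13,-380,0],"angular":[0,0,-0.21],"fingers":0.3},{"delta_pos":[-13,-403,0],"angular":[0,0,-0.21],"fingers":0.3},{"delta_pos":[-13,-403,0],"angular":[0,0,-0.21],"fingers":0.3},{"delta_pos":[-13,-403,0],"angular":[0,0,-0.21],"fingers":0.3}]'
python3 -m jog '[{"delta_pos":[0,0,0],"angular":[0,0,0],"fingers":0.3},{"delta_pos":[0,0,0],"angular":[0,0,0],"fingers":0.3}]'
python3 - <<'E'
from h import *
c=cap('wrist','w2.png'); s=ctrl.sense(); print(s['time_s'],s['eef_pos'],s['ee_rot'],s['joints'].round(2))
import pickle; pickle.dump(c,open('w2.pkl','wb'))
E
```

```text
time_s: 4.25
eef_pos: [552.7, 177.9, 221.7]
ee_rot: [0.0, -0.098, 0.995, -0.0]
force: [0.3, 0.2, -0.8]
grip_width: 0.369
grip_force: 39.7
time_s: 5.5
eef_pos: [540.1, -223.8, 219.7]
ee_rot: [-0.0, 0.006, 1.0, 0.0]
force: [0.0, -0.3, 0.0]
grip_width: 0.376
grip_force: 39.7
time_s: 5.75
eef_pos: [540.1, -224.3, 219.7]
ee_rot: [0.0, 0.006, 1.0, -0.0]
force: [0.2, 0.5, -1.0]
grip_width: 0.377
grip_force: 39.7
5.8 [ 540.01926848 -224.43772605  219.61338917] [ 4.19300775e-05  5.98714452e-03  9.99982075e-01 -3.30540068e-05] [-0.59  0.45  1.31 -0.    1.39 -2.15]
```

View pics/w2.png

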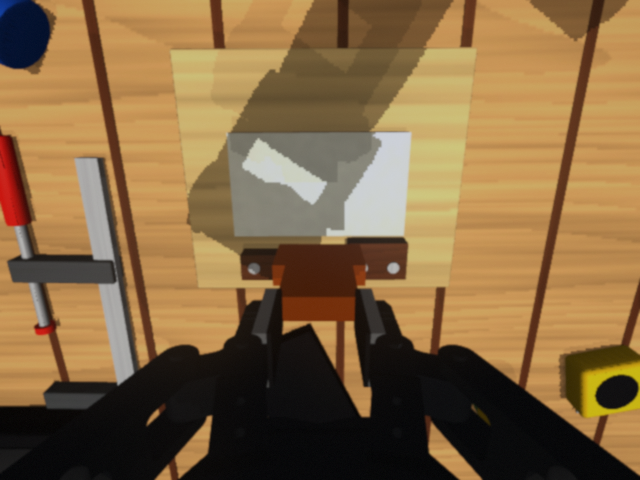

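The wrist view shows the jig board corners at (171,49), (476,48), (448,288) and (197,288). The panel is at (230-410,132-236). The short stop is left at (243,250), the long stop right at (407,240), and the packer is held squarely. Next I'll fit the jig and packer and check with an overlay.

```bash
python3 - <<'E'
from h import *
import pickle; from scipy.optimize import least_squares
c=pickle.load(open('w2.pkl','rb'))
def W(p,q): 
    ca,sa=np.cos(p[2]),np.sin(p[2]); return [p[0]+ca*q[0]-sa*q[1],p[1]+sa*q[0]+ca*q[1],q[2]]
def fit(mod,pix,p0):
    r=least_squares(lambda p:(np.array([proj(c,W(p,q)) for q in mod])-pix).ravel(),p0,diff_step=1e-3); print(r.x.round(4),r.fun.round(1)); return r.x
g=cv2.cvtColor(c['pixels'],cv2.COLOR_BGR2GRAY)
def sub(P): return cv2.cornerSubPix(g,np.array(P,np.float32)[:,None],(5,5),(-1,-1),(3,50,.02))[:,0]
jp=sub([(171,49),(476,48),(448,288),(197,288)]); print(jp)
J=fit([(-120,-140,12),(-120,140,12),(120,140,12),(120,-140,12)],jp,[517,-223,-.013])
pp=sub([(230,132),(411,132),(407,236),(235,236)]); print(pp)
P=fit([(-50,-85,30),(-50,85,30),(50,85,30),(50,-85,30)],pp,[517,-223,-.013])
ca,sa=np.cos(J[2]),np.sin(J[2]); d=P[:2]-J[:2]; print('panel in jig',ca*d[0]+sa*d[1],-sa*d[0]+ca*d[1],P[2]-J[2])
s=ctrl.sense()['eef_pos']; K=[s[0],s[1],0.012]
im=cv2.resize(c['pixels'][225:325,225:425],None,fx=4,fy=4,interpolation=cv2.INTER_CUBIC)
def poly(p,M,col): cv2.polylines(im,[np.array([(proj(c,W(p,q))-[225-.4,225-.4])*4 for q in M]).astype(np.int32)],True,col,1)
def rect(x0,x1,y0,y1,z): return [(x0,y0,z),(x0,y1,z),(x1,y1,z),(x1,y0,z)]
poly(J,rect(60,100,25,85,34),(0,255,0)); poly(J,rect(72,100,-85,-25,34),(0,255,0)); poly(J,rect(-120,120,-140,140,12),(0,0,255)); poly(P,rect(-50,50,-85,85,30),(255,0,255))
# packer: grasped with TCP 63.2 at floor z6 -> bottom = tcpz-57
b=s[2]-57.2
poly(K,rect(-6,6,-25,25,b),(255,255,0)); poly(K,rect(-6,6,-25,25,b+34),(255,255,0)); poly(K,rect(-6,6,-18,18,b+70),(255,255,255))
cv2.imwrite('pics/w2c.png',im)
E
```

```text
Traceback (most recent call last):
cv2.error: OpenCV(4.12.0) :-1: error: (-5:Bad argument) in function 'cornerSubPix'
> Overload resolution failed:
>  - Layout of the output array corners is incompatible with cv::Mat
>  - Expected Ptr<cv::UMat> for argument 'corners'
```

```bash
cat > fit.py <<'E'
from h import *
import pickle; from scipy.optimize import least_squares
c=pickle.load(open('w2.pkl','rb'))
def W(p,q): 
    ca,sa=np.cos(p[2]),np.sin(p[2]); return [p[0]+ca*q[0]-sa*q[1],p[1]+sa*q[0]+ca*q[1],q[2]]
def prj(X):
    p=c['R']@np.array(X,float)+c['t']; return p[:2]/p[2]*[c['fx'],c['fy']]+[c['cx'],c['cy']]
def fit(mod,pix,p0):
    r=least_squares(lambda p:(np.array([prj(W(p,q)) for q in mod])-pix).ravel(),p0,x_scale=[1,1,.01]); print(r.x.round(4),r.fun.round(1)); return r.x
g=cv2.cvtColor(c['pixels'],cv2.COLOR_BGR2GRAY)
def sub(P):
    a=np.ascontiguousarray(np.array(P,np.float32).reshape(-1,1,2)); return cv2.cornerSubPix(g,a.copy(),(5,5),(-1,-1),(3,50,.02)).reshape(-1,2)
jp=sub([(171,49),(476,48),(448,288),(197,288)]); print(jp.tolist())
J=fit([(-120,-140,12),(-120,140,12),(120,140,12),(120,-140,12)],jp,[517,-223,-.013])
pp=sub([(230,132),(411,132),(407,236),(235,236)]); print(pp.tolist())
P=fit([(-50,-85,30),(-50,85,30),(50,85,30),(50,-85,30)],pp,[517,-223,-.013])
ca,sa=np.cos(J[2]),np.sin(J[2]); d=P[:2]-J[:2]; print('panel in jig',ca*d[0]+sa*d[1],-sa*d[0]+ca*d[1],P[2]-J[2])
print('place',W(J,(66,-55,0)))
s=ctrl.sense()['eef_pos']; K=[s[0],s[1],-0.012]
im=cv2.resize(c['pixels'][225:325,225:425],None,fx=4,fy=4,interpolation=cv2.INTER_CUBIC)
def poly(p,M,col): cv2.polylines(im,[np.array([(prj(W(p,q))-[225-.4,225-.4])*4 for q in M]).astype(np.int32)],True,col,1)
def rect(x0,x1,y0,y1,z): return [(x0,y0,z),(x0,y1,z),(x1,y1,z),(x1,y0,z)]
poly(J,rect(60,100,25,85,34),(0,255,0)); poly(J,rect(72,100,-85,-25,34),(0,255,0)); poly(J,rect(-120,120,-140,140,12),(0,0,255)); poly(P,rect(-50,50,-85,85,30),(255,0,255))
b=s[2]-57.2
poly(K,rect(-6,6,-25,25,b),(255,255,0)); poly(K,rect(-6,6,-25,25,b+34),(255,255,0)); poly(K,rect(-6,6,-18,18,b+70),(255,255,255))
cv2.imwrite('pics/w2c.png',im)
E
python3 fit.py
```

```text
[[169.94638061523438, 49.504722595214844], [476.0, 48.0], [444.7373352050781, 286.6260070800781], [198.59664916992188, 287.65338134765625]]
[ 5.196177e+02 -2.198248e+02 -9.600000e-03] [-2.  -0.8  1.2 -0.   3.3  1.6 -2.3  1. ]
[[228.59202575683594, 132.70123291015625], [410.3442687988281, 131.61521911621094], [402.73797607421875, 236.56109619140625], [234.52566528320312, 236.2332000732422]]
[ 5.223594e+02 -2.231733e+02 -1.160000e-02] [-1.8 -0.   1.1  1.   0.7 -0.6  0.  -0.3]
panel in jig 2.7738657503155664 -3.3219945617603295 -0.0019430508599583111
place [np.float64(585.0851100511044), np.float64(-275.457616151711), 0]
```

View pics/w2c.png

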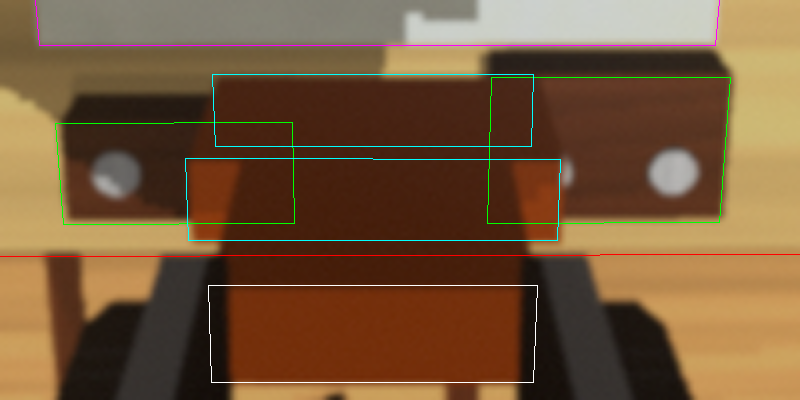

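Packer overlay matches the hand (centred on the TCP to about 0.5 mm). The stops are about 1 mm nearer than the fitted jig, so the jig is about (518.6,-219.4), yaw -0.010, with the panel gap about 6 mm. Hovering above the slot.

```bash
python3 -m jog '[{"delta_pos":[25,-30,0],"angular":[0,0,0],"fingers":0.3},{"delta_pos":[41.5,-50.5,-20],"angular":[0,0,0],"fingers":0.3},{"delta_pos":[41.5,-50.5,-60],"angular":[0,0,0],"fingers":0.3},{"delta_pos":[41.5,-50.5,-95],"angular":[0,0,0],"fingers":0.3},{"delta_pos":[41.5,-50.5,-117],"angular":[0,0,0],"fingers":0.3},{"delta_pos":[41.5,-50.5,-117],"angular":[0,0,0],"fingers":0.3},{"delta_pos":[41.5,-50.5,-117],"angular":[0,0,0],"fingers":0.3},{"delta_pos":[41.5,-50.5,-117],"angular":[0,0,0],"fingers":0.3}]'
python3 - <<'E'
from h import *
c=cap('wrist'); s=ctrl.sense(); print(s['eef_pos'],s['ee_rot'])
import pickle; pickle.dump(c,open('w3.pkl','wb'))
im=c['pixels'].copy(); cv2.imwrite('pics/w3.png',cv2.resize(im[140:380,180:480],None,fx=2.4,fy=2.4,interpolation=cv2.INTER_CUBIC))
E
```

```text
time_s: 6.8
eef_pos: [581.9, -275.8, 103.9]
ee_rot: [0.001, 0.006, 1.0, -0.001]
force: [-0.0, -0.6, -0.1]
grip_width: 0.376
grip_force: 39.8
[ 581.77725639 -275.73729551  103.60240112] [ 7.30820366e-04  6.38785926e-03  9.99979200e-01 -5.10844069e-04]
```

View pics/w3.png

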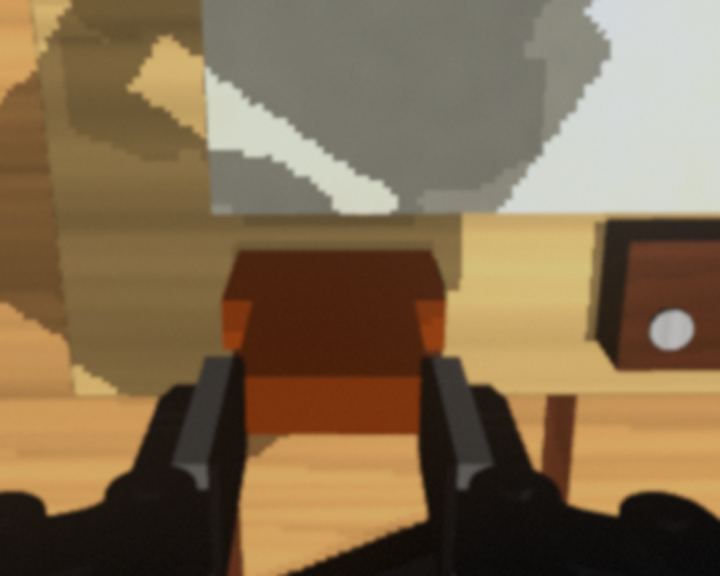

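Crop shows the packer foot's lower near edge at crop row 250, columns 238-432, clear of the panel edge (row 213). The long stop's inner top corners are at (630,240) and (617,370). Converting these.

```bash
python3 - <<'E'
from h import *
import pickle; c=pickle.load(open('w3.pkl','rb'))
f=lambda x,y,z:ray(c,180+x/2.4-.3,140+y/2.4-.3,z)
print('packer',f(238,250,46.4),f(432,250,46.4)); print('panel',f(212,214,30),f(440,213,30),f(700,213,30))
print('stop front',f(630,240,34),'back',f(617,370,34)); print('stop base front',f(605,220,12)); print('board edge far',f(85,395,12),f(500,393,12),'left',f(43,80,12))
E
```

```text
packer [ 576.1 -300.3   46.4] [ 576.7 -249.9   46.4]
panel [ 571.2 -309.    30. ] [ 571.7 -246.    30. ] [ 572.5 -174.3   30. ]
stop front [ 578.8 -194.3   34. ] back [ 618.4 -194.3   34. ]
stop base front [ 580.  -194.5   12. ]
board edge far [ 636.7 -355.7   12. ] [ 637.6 -223.    12. ] left [ 536.4 -357.4   12. ]
```

Consistent: about 4.9 mm clearance to the panel, about 2 mm to the short stop, lateral error about 1 mm. Descending.

```bash
python3 -m jog '[{"delta_pos":[0,1,-8],"angular":[0,0,0],"fingers":0.3},{"delta_pos":[0,1,-16],"angular":[0,0,0],"fingers":0.3},{"delta_pos":[0,1,-24],"angular":[0,0,0],"fingers":0.3},{"delta_pos":[0,1,-30],"angular":[0,0,0],"fingers":0.3},{"delta_pos":[0,1,-32],"angular":[0,0,0],"fingers":0.3},{"delta_pos":[0,1,-32],"angular":[0,0,0],"fingers":0.3},{"delta_pos":[0,1,-32],"angular":[0,0,0],"fingers":0.3}]'
```

```text
time_s: 7.72
eef_pos: [581.5, -274.6, 70.8]
ee_rot: [0.0, 0.006, 1.0, -0.0]
force: [-0.1, 0.6, 0.1]
grip_width: 0.372
grip_force: 39.8
```

```bash
python3 -m jog '[{"delta_pos":[0,0,-0.8],"angular":[0,0,0],"fingers":0.3},{"delta_pos":[0.5,0,-0.8],"angular":[0,0,0],"fingers":0.3},{"delta_pos":[1,0,-0.8],"angular":[0,0,0],"fingers":0.3},{"delta_pos":[1.5,0,-0.8],"angular":[0,0,0],"fingers":0.3},{"delta_pos":[1.5,0,-0.8],"angular":[0,0,0],"fingers":0.3}]'
python3 -m jog '[{"delta_pos":[0.5,0,0],"angular":[0,0,0],"fingers":0.3},{"delta_pos":[0.5,0,0],"angular":[0,0,0],"fingers":0.3}]'
```

```text
time_s: 8.35
eef_pos: [582.9, -274.5, 69.7]
ee_rot: [0.0, 0.006, 1.0, -0.0]
force: [0.6, 0.1, 0.1]
grip_width: 0.374
grip_force: 39.8
time_s: 8.6
eef_pos: [583.4, -274.5, 69.7]
ee_rot: [-0.0, 0.006, 1.0, 0.0]
force: [0.3, -0.5, -0.8]
grip_width: 0.377
grip_force: 39.8
```

```bash
python3 -m jog '[{"delta_pos":[0.5,0,0],"angular":[0,0,0],"fingers":0.3},{"delta_pos":[0.7,0,0],"angular":[0,0,0],"fingers":0.3},{"delta_pos":[0.7,0,0],"angular":[0,0,0],"fingers":0.3}]'
python3 -m jog '[{"delta_pos":[0.5,0,0],"angular":[0,0,0],"fingers":0.3},{"delta_pos":[0.5,0,0],"angular":[0,0,0],"fingers":0.3}]'
```

```text
time_s: 8.98
eef_pos: [584.1, -274.5, 69.7]
ee_rot: [0.0, 0.006, 1.0, 0.0]
force: [-0.5, -0.5, -1.7]
grip_width: 0.378
grip_force: 39.8
time_s: 9.22
eef_pos: [584.6, -274.5, 69.7]
ee_rot: [0.0, 0.006, 1.0, -0.0]
force: [-0.7, -0.2, -1.4]
grip_width: 0.373
grip_force: 39.8
```

```bash
python3 -m jog '[{"delta_pos":[0.5,0,0],"angular":[0,0,0],"fingers":0.3},{"delta_pos":[0.5,0,0],"angular":[0,0,0],"fingers":0.3}]'
python3 -m jog '[{"delta_pos":[0.5,0,0],"angular":[0,0,0],"fingers":0.3},{"delta_pos":[0.5,0,0],"angular":[0,0,0],"fingers":0.3}]'
```

```text
time_s: 9.48
eef_pos: [585.1, -274.5, 69.7]
ee_rot: [-0.0, 0.006, 1.0, -0.0]
force: [-0.2, 0.0, 0.2]
grip_width: 0.375
grip_force: 39.8
time_s: 9.72
eef_pos: [585.6, -274.5, 69.7]
ee_rot: [0.0, 0.006, 1.0, -0.0]
force: [-0.3, -0.5, 0.0]
grip_width: 0.376
grip_force: 39.8
```

```bash
python3 -m jog '[{"delta_pos":[0.5,0,0],"angular":[0,0,0],"fingers":0.3},{"delta_pos":[0.5,0,0],"angular":[0,0,0],"fingers":0.3}]'
python3 -m jog '[{"delta_pos":[0.5,0,0],"angular":[0,0,0],"fingers":0.3},{"delta_pos":[0.5,0,0],"angular":[0,0,0],"fingers":0.3}]'
python3 - <<'E'
from h import *
c=cap('wrist'); s=ctrl.sense(); print(s['eef_pos'],s['force'])
import pickle; pickle.dump(c,open('w4.pkl','wb'))
cv2.imwrite('pics/w4.png',cv2.resize(c['pixels'][140:380,180:480],None,fx=2.4,fy=2.4,interpolation=cv2.INTER_CUBIC))
E
```

```text
time_s: 9.98
eef_pos: [586.1, -274.6, 69.7]
ee_rot: [0.0, 0.006, 1.0, -0.0]
force: [0.2, -0.6, 0.8]
grip_width: 0.373
grip_force: 39.8
time_s: 10.22
eef_pos: [586.6, -274.5, 69.7]
ee_rot: [-0.0, 0.006, 1.0, -0.0]
force: [-0.6, -0.8, -0.4]
grip_width: 0.374
grip_force: 39.8
[ 586.63243341 -274.52807679   69.74158198] [-0.97557911 -0.05819186  0.4849089 ]
```

View pics/w4.png

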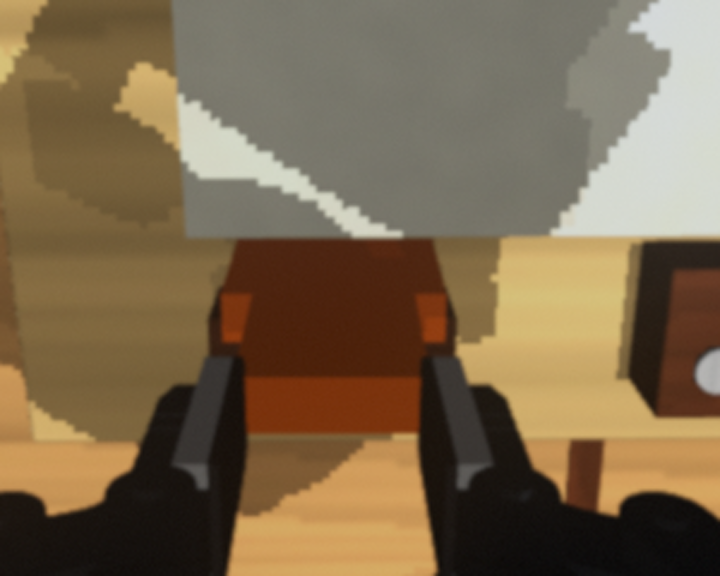

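The packer touched the stop and tilted about 0.05 rad in the grip (foot shoulder moved from crop row 300 to 293), with the gap to the panel still open. I'll ease back, set it down and release so that it settles flat.

```bash
python3 -m jog '[{"delta_pos":[-0.6,0,0],"angular":[0,0,0],"fingers":0.3},{"delta_pos":[-1,0,-0.5],"angular":[0,0,0],"fingers":0.3},{"delta_pos":[-1,0,-0.8],"angular":[0,0,0],"fingers":0.3},{"delta_pos":[-1,0,-0.8],"angular":[0,0,0],"fingers":0.3}]' 20
python3 -m jog '[{"delta_pos":[0,0,0],"angular":[0,0,0],"fingers":0.45},{"delta_pos":[0,0,0],"angular":[0,0,0],"fingers":0.55},{"delta_pos":[0,0,0],"angular":[0,0,0],"fingers":0.7},{"delta_pos":[0,0,0],"angular":[0,0,0],"fingers":0.8},{"delta_pos":[0,0,0],"angular":[0,0,0],"fingers":0.8},{"delta_pos":[0,0,0],"angular":[0,0,0],"fingers":0.8}]'
python3 - <<'E'
from h import *
c=cap('wrist'); s=ctrl.sense(); print(s['eef_pos'],s['force'])
import pickle; pickle.dump(c,open('w5.pkl','wb'))
g=c['pixels'][140:380,180:480].astype(int)
# row profile through packer centre column & shoulders, for edges
for u in (275,318,361):
    col=c['pixels'][200:330,u].astype(int); print(u,[(200+i,col[i].tolist()) for i in range(0,130) if i and abs(col[i]-col[i-1]).sum()>40])
E
```

```text
time_s: 10.78
eef_pos: [585.9, -274.5, 69.4]
ee_rot: [0.0, 0.006, 1.0, -0.0]
force: [1.2, 0.6, 5.5]
grip_width: 0.374
grip_force: 41.8
time_s: 11.52
eef_pos: [585.6, -274.5, 68.9]
ee_rot: [-0.0, 0.006, 1.0, 0.0]
force: [0.3, 1.0, 0.6]
grip_width: 0.799
grip_force: 0.0
[ 585.59774566 -274.51773036   68.87483895] [ 0.26823179  0.90167719 -0.04595083]
275 [(213, [153, 168, 168]), (214, [124, 138, 139]), (282, [17, 43, 96]), (283, [18, 33, 64]), (317, [45, 74, 97]), (318, [56, 92, 116])]
318 [(221, [118, 132, 132]), (222, [156, 173, 171]), (223, [178, 195, 194]), (229, [150, 165, 166]), (230, [120, 132, 135]), (241, [57, 71, 89]), (242, [28, 44, 74]), (317, [44, 75, 101]), (318, [56, 92, 116])]
361 [(282, [17, 42, 90]), (316, [44, 75, 103]), (317, [78, 131, 162]), (318, [99, 160, 193])]
```

Released on the board (5.5 N contact felt, then zero). Retreating straight up, then to the viewing pose.

```bash
python3 -m jog '[{"delta_pos":[0,0,15],"angular":[0,0,0],"fingers":0.8},{"delta_pos":[0,0,40],"angular":[0,0,0],"fingers":0.8},{"delta_pos":[0,0,80],"angular":[0,0,0],"fingers":0.8},{"delta_pos":[-20,20,130],"angular":[0,0,0],"fingers":0.4},{"delta_pos":[-70,50,150],"angular":[0,0,0],"fingers":0},{"delta_pos":[-85,52,151],"angular":[0,0,0],"fingers":0},{"delta_pos":[-85,52,151],"angular":[0,0,0],"fingers":0},{"delta_pos":[-85,52,151],"angular":[0,0,0],"fingers":0},{"delta_pos":[-85,52,151],"angular":[0,0,0],"fingers":0}]'
python3 - <<'E'
from h import *
c=cap('wrist'); s=ctrl.sense(); print(s['eef_pos'],s['ee_rot'])
import pickle; pickle.dump(c,open('w6.pkl','wb'))
cv2.imwrite('pics/w6.png',cv2.resize(c['pixels'][110:350,170:490],None,fx=2.5,fy=2.5,interpolation=cv2.INTER_CUBIC))
E
```

```text
time_s: 12.7
eef_pos: [501.1, -222.7, 219.5]
ee_rot: [-0.0, 0.006, 1.0, 0.0]
force: [-0.0, 0.3, -0.5]
grip_width: -0.004
grip_force: 0.0
[ 500.99810599 -222.68550025  219.44080261] [-2.84356364e-04  6.37553235e-03  9.99979611e-01  2.22078124e-04]
```

View pics/w6.png

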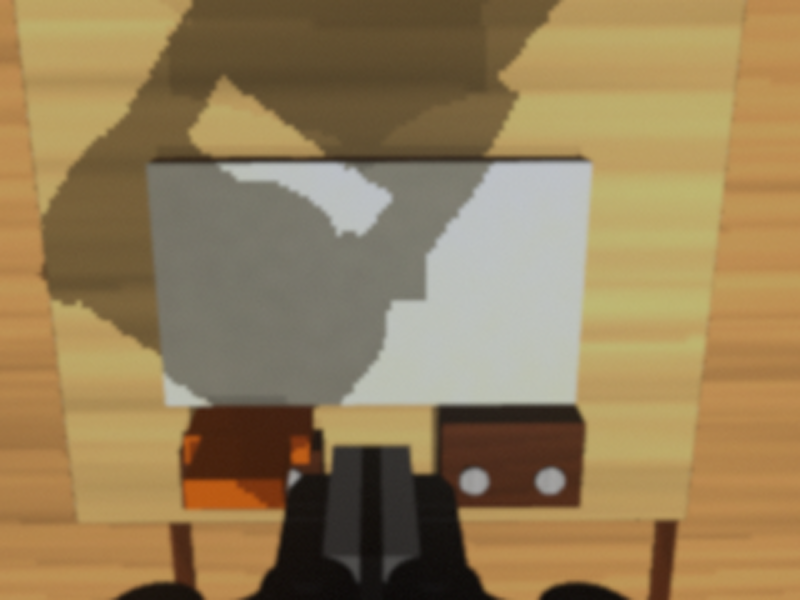

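Last picture shows the packer standing on the jig between the panel and the short stop. Its tab top is at crop (183-287,480-508) and its foot shoulder at row 436. The panel corners are (148,160), (592,160), (577,405) and (165,405), so the panel has not moved. Checking numbers.

```bash
python3 - <<'E'
from h import *
import pickle; c=pickle.load(open('w6.pkl','rb'))
f=lambda x,y,z:ray(c,170+x/2.5-.3,110+y/2.5-.3,z)
for n,P in {'shoulder near z46':[(184,436,46),(310,436,46)],'tab top near':[(184,480,82),(285,480,82)],'tab top far':[(184,508,82)],'panel':[(148,161,30),(592,160,30),(577,405,30),(165,405,30)],'stop top front':[(443,423,34),(583,421,34)],'stop back':[(581,506,34)],'board':[(78,521,12),(686,520,12)]}.items(): print(n,[f(*p).tolist() for p in P])
# packer edges along columns, crop
g=c['pixels']
for u in (247,265,285): print(u,[(v,g[v,u].tolist()) for v in range(265,318) if abs(g[v,u].astype(int)-g[v-1,u]).sum()>25])
for v in (290,308): print(v,[(u,g[v,u].tolist()) for u in range(235,305) if abs(g[v,u].astype(int)-g[v,u-1]).sum()>25])
E
```

```text
shoulder near z46 [[577.8, -298.7, 46.0], [578.4, -248.2, 46.0]]
tab top near [[578.1, -291.6, 82.0], [578.6, -255.0, 82.0]]
tab top far [[589.6, -292.5, 82.0]]
panel [[470.2, -307.3, 30.0], [471.9, -138.2, 30.0], [573.4, -138.0, 30.0], [571.2, -309.3, 30.0]]
stop top front [[579.0, -193.9, 34.0], [578.8, -136.0, 34.0]]
stop back [[618.5, -134.5, 34.0]]
board [[636.1, -358.5, 12.0], [639.2, -80.4, 12.0]]
247 [(267, [126, 138, 139]), (268, [154, 166, 164]), (269, [173, 185, 182]), (271, [167, 180, 179]), (272, [122, 139, 145]), (273, [67, 92, 110]), (274, [43, 73, 96]), (284, [19, 64, 134]), (285, [22, 79, 165]), (287, [17, 58, 133]), (301, [16, 49, 107]), (302, [18, 75, 157]), (303, [20, 87, 182]), (313, [49, 113, 187]), (314, [77, 137, 185])]
265 [(271, [71, 85, 94]), (272, [46, 60, 81]), (273, [22, 39, 69]), (302, [16, 52, 118]), (305, [19, 79, 169]), (313, [48, 107, 173]), (314, [75, 130, 173]), (315, [89, 146, 181])]
285 [(271, [80, 93, 102]), (272, [49, 62, 81]), (273, [26, 40, 69]), (298, [51, 62, 82]), (299, [72, 80, 98]), (300, [84, 92, 106]), (301, [97, 102, 115]), (304, [74, 82, 95]), (305, [53, 60, 73]), (306, [35, 42, 54])]
290 [(240, [88, 144, 174]), (241, [67, 112, 140]), (242, [38, 67, 99]), (243, [25, 61, 119]), (244, [22, 76, 156]), (246, [17, 59, 133]), (247, [16, 49, 112]), (248, [17, 43, 92]), (286, [18, 48, 106]), (287, [18, 66, 145]), (288, [19, 80, 169]), (293, [22, 70, 145]), (294, [20, 45, 87]), (295, [22, 36, 62]), (298, [29, 46, 66]), (299, [54, 88, 108]), (300, [81, 132, 158]), (301, [92, 148, 175]), (302, [83, 128, 150]), (303, [60, 82, 93]), (304, [49, 54, 59])]
308 [(242, [71, 120, 157]), (243, [41, 86, 146]), (244, [23, 83, 170]), (272, [17, 64, 143]), (283, [17, 41, 92]), (284, [19, 33, 62]), (285, [23, 28, 40]), (301, [34, 36, 39])]
```

Packer stands upright (near face x about 578 at both heights), square and within 1 mm of the stop's middle. Going behind the panel's near edge (x about 471) with the fingers shut.

```bash
python3 -m jog '[{"delta_pos":[-56,3.5,0],"angular":[0,0,0],"fingers":0},{"delta_pos":[-56,3.5,-40],"angular":[0,0,0],"fingers":0},{"delta_pos":[-56,3.5,-90],"angular":[0,0,0],"fingers":0},{"delta_pos":[-56,3.5,-140],"angular":[0,0,0],"fingers":0},{"delta_pos":[-56,3.5,-175],"angular":[0,0,0],"fingers":0},{"delta_pos":[-56,3.5,-185],"angular":[0,0,0],"fingers":0},{"delta_pos":[-56,3.5,-185],"angular":[0,0,0],"fingers":0},{"delta_pos":[-56,3.5,-185],"angular":[0,0,0],"fingers":0}]'
python3 -m jog '[{"delta_pos":[3,0,0],"angular":[0,0,0],"fingers":0},{"delta_pos":[6,0,0],"angular":[0,0,0],"fingers":0},{"delta_pos":[9,0,0],"angular":[0,0,0],"fingers":0},{"delta_pos":[11,0,0],"angular":[0,0,0],"fingers":0},{"delta_pos":[11,0,0],"angular":[0,0,0],"fingers":0}]'
```

```text
time_s: 13.75
eef_pos: [445.4, -219.6, 36.2]
ee_rot: [0.001, 0.006, 1.0, -0.001]
force: [0.6, 0.6, -0.4]
grip_width: -0.0
grip_force: 0.0
time_s: 14.38
eef_pos: [455.7, -219.0, 34.9]
ee_rot: [-0.0, 0.006, 1.0, -0.0]
force: [-0.4, -0.9, 0.6]
grip_width: -0.003
grip_force: 0.0
```

Contact is expected near x = 460. Pushing on slowly.

```bash
python3 -m jog '[{"delta_pos":[1,0,0],"angular":[0,0,0],"fingers":0},{"delta_pos":[2,0,0],"angular":[0,0,0],"fingers":0},{"delta_pos":[3,0,0],"angular":[0,0,0],"fingers":0},{"delta_pos":[4,0,0],"angular":[0,0,0],"fingers":0},{"delta_pos":[5,0,0],"angular":[0,0,0],"fingers":0},{"delta_pos":[5,0,0],"angular":[0,0,0],"fingers":0}]'
python3 -m jog '[{"delta_pos":[0.5,0,0],"angular":[0,0,0],"fingers":0},{"delta_pos":[1,0,0],"angular":[0,0,0],"fingers":0},{"delta_pos":[1.5,0,0],"angular":[0,0,0],"fingers":0},{"delta_pos":[2,0,0],"angular":[0,0,0],"fingers":0},{"delta_pos":[2,0,0],"angular":[0,0,0],"fingers":0}]'
```

```text
time_s: 15.12
eef_pos: [460.6, -219.0, 34.9]
ee_rot: [0.0, 0.006, 1.0, -0.0]
force: [0.1, 0.9, -0.2]
grip_width: 0.001
grip_force: 0.0
time_s: 15.75
eef_pos: [462.6, -219.0, 34.9]
ee_rot: [0.0, 0.006, 1.0, 0.0]
force: [-0.2, 0.5, -0.2]
grip_width: 0.002
grip_force: 0.0
```

```bash
python3 -m jog '[{"delta_pos":[0.5,0,0],"angular":[0,0,0],"fingers":0},{"delta_pos":[1,0,0],"angular":[0,0,0],"fingers":0},{"delta_pos":[1.5,0,0],"angular":[0,0,0],"fingers":0},{"delta_pos":[2,0,0],"angular":[0,0,0],"fingers":0},{"delta_pos":[2,0,0],"angular":[0,0,0],"fingers":0}]'
python3 -m jog '[{"delta_pos":[0.5,0,0],"angular":[0,0,0],"fingers":0},{"delta_pos":[1,0,0],"angular":[0,0,0],"fingers":0},{"delta_pos":[1,0,0],"angular":[0,0,0],"fingers":0}]'
```

```text
time_s: 16.38
eef_pos: [464.6, -219.0, 34.9]
ee_rot: [0.0, 0.006, 1.0, -0.0]
force: [-0.0, 0.3, -0.3]
grip_width: 0.001
grip_force: 0.0
time_s: 16.75
eef_pos: [465.6, -219.0, 34.9]
ee_rot: [0.0, 0.006, 1.0, -0.0]
force: [0.2, 0.6, 0.2]
grip_width: 0.002
grip_force: 0.0
```

```bash
cat > pe.py <<'E'
from h import *
c=cap('wrist'); s=ctrl.sense(); print(s['time_s'],s['eef_pos'].round(2),s['force'].round(2))
g=cv2.cvtColor(cv2.GaussianBlur(c['pixels'],(3,3),0),cv2.COLOR_BGR2HSV)[...,1].astype(np.float32) # saturation: panel low
for y in (-300,-290,-250,-160,-150):
    xs=np.arange(430,610,.25); P=np.array([proj(c,[x,y,30]) for x in xs],np.float32)
    v=cv2.remap(g,P[:,0].reshape(1,-1),P[:,1].reshape(1,-1),cv2.INTER_LINEAR,borderValue=255)[0]
    inn=np.where(v<70)[0]; print(y,xs[inn[[0,-1]]] if len(inn) else None, len(inn)*.25)
E
python3 pe.py
```

```text
16.8 [ 465.61 -219.02   34.88] [ 0.4  -0.84  0.26]
-300 [470. 589.] 119.25
-290 [470.   589.25] 119.5
-250 [470.5  589.75] 119.25
-160 [471. 591.] 120.25
-150 [471.25 591.  ] 120.0
```

The panel's near edge is still at 470.5, so there is no contact yet. Continuing in small steps.

```bash
python3 -m jog '[{"delta_pos":[0.5,0,0],"angular":[0,0,0],"fingers":0},{"delta_pos":[1,0,0],"angular":[0,0,0],"fingers":0},{"delta_pos":[1,0,0],"angular":[0,0,0],"fingers":0}]'
python3 pe.py
python3 -m jog '[{"delta_pos":[0.5,0,0],"angular":[0,0,0],"fingers":0},{"delta_pos":[1,0,0],"angular":[0,0,0],"fingers":0},{"delta_pos":[1,0,0],"angular":[0,0,0],"fingers":0}]'
python3 pe.py
```

```text
time_s: 17.18
eef_pos: [466.6, -219.0, 34.9]
ee_rot: [-0.0, 0.006, 1.0, -0.0]
force: [0.4, 0.9, 0.2]
grip_width: 0.001
grip_force: 0.0
17.225 [ 466.6  -219.01   34.88] [-0.21  0.01  0.3 ]
-300 [470.   590.25] 120.5
-290 [470.   590.25] 120.5
-250 [470.5  590.75] 120.5
-160 [471.   591.75] 121.0
-150 [471.25 592.  ] 121.0
time_s: 17.6
eef_pos: [467.6, -219.0, 34.9]
ee_rot: [-0.0, 0.006, 1.0, 0.0]
force: [-0.9, 0.4, 0.9]
grip_width: 0.002
grip_force: 0.0
17.65 [ 467.61 -219.02   34.89] [ 0.83 -0.06  0.24]
-300 [470.25 591.  ] 121.0
-290 [470.25 591.25] 121.25
-250 [470.25 591.75] 121.75
-160 [471. 593.] 122.25
-150 [471.25 593.  ] 122.0
```

```bash
python3 - <<'E'
from h import *
import pickle; c=pickle.load(open('w6.pkl','rb'))
for X in [(490,-222.7,202.4),(496,-222.7,202.4),(501,-222.7,202.4),(490,-222.7,215.4),(501,-222.7,215.4),(501,-222.7,219.4),(512,-222.7,202.4)]: print(X,proj(c,X))
c=cap('wrist'); print('now tip', [proj(c,[467.6+d,-219,18]) for d in (-11,-6,0)],'edge',proj(c,[470.7,-219,30]),proj(c,[470.7,-219,12]))
g=c['pixels']; u=int(proj(c,[467,-219,18])[0]); print(u,[(v,g[v,u].tolist()) for v in range(200,340) if abs(g[v,u].astype(int)-g[v-1,u]).sum()>30])
E
```

```text
(490, -222.7, 202.4) [318.  259.9]
(496, -222.7, 202.4) [318.2 270.7]
(501, -222.7, 202.4) [318.3 279.5]
(490, -222.7, 215.4) [318. 270.]
(501, -222.7, 215.4) [318.3 290.8]
(501, -222.7, 219.4) [318.3 294.7]
(512, -222.7, 202.4) [318.6 298.4]
now tip [array([318. , 260.1]), array([318.1, 269.1]), array([318.3, 279.8])] edge [318.3 295.9] [318.3 280.3]
318 [(282, [42, 70, 89]), (283, [29, 49, 66]), (284, [20, 34, 51])]
```

The pads appear higher or narrower in the image than I assumed, so I don't know the tip height. I'll back off and probe the board with the tips, guarded, to find it.

```bash
python3 -m jog '[{"delta_pos":[-15,0,0],"angular":[0,0,0],"fingers":0},{"delta_pos":[-28,0,0],"angular":[0,0,0],"fingers":0},{"delta_pos":[-28,0,-2],"angular":[0,0,0],"fingers":0},{"delta_pos":[-28,0,-4],"angular":[0,0,0],"fingers":0},{"delta_pos":[-28,0,-5],"angular":[0,0,0],"fingers":0},{"delta_pos":[-28,0,-5],"angular":[0,0,0],"fingers":0}]'
python3 -m jog '[{"delta_pos":[0,0,-1],"angular":[0,0,0],"fingers":0},{"delta_pos":[0,0,-1],"angular":[0,0,0],"fingers":0}]'
python3 -m jog '[{"delta_pos":[0,0,-1],"angular":[0,0,0],"fingers":0},{"delta_pos":[0,0,-1],"angular":[0,0,0],"fingers":0}]'
```

```text
time_s: 18.45
eef_pos: [439.8, -219.0, 29.8]
ee_rot: [-0.0, 0.006, 1.0, 0.0]
force: [0.8, -0.4, -0.2]
grip_width: -0.003
grip_force: 0.0
time_s: 18.7
eef_pos: [439.6, -219.0, 28.8]
ee_rot: [-0.0, 0.006, 1.0, 0.0]
force: [0.7, -0.1, -0.2]
grip_width: -0.001
grip_force: 0.0
time_s: 18.95
eef_pos: [439.6, -219.0, 27.8]
ee_rot: [-0.0, 0.006, 1.0, 0.0]
force: [0.6, -0.1, 1.0]
grip_width: 0.002
grip_force: 0.0
```

```bash
python3 -m jog '[{"delta_pos":[0,0,-0.6],"angular":[0,0,0],"fingers":0},{"delta_pos":[0,0,-0.6],"angular":[0,0,0],"fingers":0}]'
python3 -m jog '[{"delta_pos":[0,0,-0.6],"angular":[0,0,0],"fingers":0},{"delta_pos":[0,0,-0.6],"angular":[0,0,0],"fingers":0}]'
python3 -m jog '[{"delta_pos":[0,0,-0.8],"angular":[0,0,0],"fingers":0},{"delta_pos":[0,0,-0.8],"angular":[0,0,0],"fingers":0}]'
```

```text
time_s: 19.2
eef_pos: [439.6, -219.0, 27.3]
ee_rot: [-0.0, 0.006, 1.0, -0.0]
force: [-0.2, -0.5, 0.3]
grip_width: -0.001
grip_force: 0.0
time_s: 19.45
eef_pos: [439.6, -219.0, 26.6]
ee_rot: [-0.0, 0.006, 1.0, 0.0]
force: [0.4, 0.3, 0.4]
grip_width: 0.003
grip_force: 0.0
time_s: 19.7
eef_pos: [439.6, -219.0, 25.8]
ee_rot: [-0.0, 0.006, 1.0, 0.0]
force: [0.2, 0.5, -0.6]
grip_width: -0.003
grip_force: 0.0
```

```bash
python3 -m jog '[{"delta_pos":[0,0,-1],"angular":[0,0,0],"fingers":0},{"delta_pos":[0,0,-1],"angular":[0,0,0],"fingers":0}]' | grep -E 'eef_pos|force:'
python3 -m jog '[{"delta_pos":[0,0,-1],"angular":[0,0,0],"fingers":0},{"delta_pos":[0,0,-1],"angular":[0,0,0],"fingers":0}]'| grep -E 'eef_pos|force:'
python3 -m jog '[{"delta_pos":[0,0,-1],"angular":[0,0,0],"fingers":0},{"delta_pos":[0,0,-1],"angular":[0,0,0],"fingers":0}]'| grep -E 'eef_pos|force:'
```

```text
eef_pos: [439.6, -219.0, 24.8]
force: [1.0, 0.3, -0.0]
grip_force: 0.0
eef_pos: [439.6, -219.0, 23.8]
force: [0.2, 0.1, 0.7]
grip_force: 0.0
eef_pos: [439.6, -219.0, 22.8]
force: [0.7, -0.9, -0.6]
grip_force: 0.0
```

```bash
python3 -m jog '[{"delta_pos":[0,0,-1],"angular":[0,0,0],"fingers":0},{"delta_pos":[0,0,-1],"angular":[0,0,0],"fingers":0}]' | grep -E 'eef_pos|force:'
python3 -m jog '[{"delta_pos":[0,0,-1],"angular":[0,0,0],"fingers":0},{"delta_pos":[0,0,-1],"angular":[0,0,0],"fingers":0}]'| grep -E 'eef_pos|force:'
python3 -m jog '[{"delta_pos":[0,0,-1],"angular":[0,0,0],"fingers":0},{"delta_pos":[0,0,-1],"angular":[0,0,0],"fingers":0}]'| grep -E 'eef_pos|force:'
python3 - <<'E'
from h import *
c=cap('wrist'); g=c['pixels']
for u in (309,318,327): print(u,[(v,g[v,u].tolist()) for v in range(230,345) if abs(g[v,u].astype(int)-g[v-1,u]).sum()>22])
t=ctrl.sense()['eef_pos']
print([ (dx,dz,proj(c,t+[dx,0,dz])) for dx in (-11,0,11) for dz in (-17,-4,0)])
E
```

```text
eef_pos: [439.6, -219.0, 21.8]
force: [-1.3, 0.3, 0.2]
grip_force: 0.0
eef_pos: [439.6, -219.0, 20.8]
force: [0.1, -0.2, -0.2]
grip_force: 0.0
eef_pos: [439.6, -219.0, 19.8]
force: [0.1, 0.1, -0.1]
grip_force: 0.0
309 [(287, [55, 83, 102]), (288, [56, 71, 81]), (289, [57, 63, 67]), (332, [77, 79, 80]), (333, [92, 95, 96]), (336, [76, 78, 79]), (337, [53, 54, 54]), (338, [31, 32, 33]), (339, [21, 22, 23])]
318 [(287, [47, 76, 94]), (288, [32, 50, 61]), (289, [18, 26, 33])]
327 [(288, [56, 71, 81]), (332, [78, 79, 80]), (333, [93, 95, 96]), (336, [80, 82, 83]), (337, [57, 58, 59]), (338, [36, 37, 37]), (339, [22, 23, 23])]
[(-11, -17, array([317.9, 260.1])), (-11, -4, array([317.9, 270.3])), (-11, 0, array([317.9, 273.7])), (0, -17, array([318.2, 279.7])), (0, -4, array([318.2, 291.1])), (0, 0, array([318.2, 294.9])), (11, -17, array([318.4, 298.7])), (11, -4, array([318.5, 311.1])), (11, 0, array([318.5, 315.3]))]
```

```bash
for i in 1; do python3 -m jog '[{"delta_pos":[0,0,-0.8],"angular":[0,0,0],"fingers":0},{"delta_pos":[0,0,-0.8],"angular":[0,0,0],"fingers":0}]' | grep -E 'eef_pos|force:'; done
python3 -m jog '[{"delta_pos":[0,0,-0.8],"angular":[0,0,0],"fingers":0},{"delta_pos":[0,0,-0.8],"angular":[0,0,0],"fingers":0}]'| grep -E 'eef_pos|force:'
python3 -m jog '[{"delta_pos":[0,0,-0.8],"angular":[0,0,0],"fingers":0},{"delta_pos":[0,0,-0.8],"angular":[0,0,0],"fingers":0}]'| grep -E 'eef_pos|force:'
```

```text
eef_pos: [439.6, -219.0, 19.0]
force: [0.6, 0.2, 0.4]
grip_force: 0.0
eef_pos: [439.6, -219.0, 18.2]
force: [0.7, 0.1, 0.0]
grip_force: 0.0
eef_pos: [439.6, -219.0, 17.4]
force: [0.2, -0.1, -1.5]
grip_force: 0.0
```

```bash
python3 -m jog '[{"delta_pos":[0,0,-1],"angular":[0,0,0],"fingers":0},{"delta_pos":[0,0,-1],"angular":[0,0,0],"fingers":0}]' | grep -E 'eef_pos|force:'
python3 -m jog '[{"delta_pos":[0,0,-1],"angular":[0,0,0],"fingers":0},{"delta_pos":[0,0,-1],"angular":[0,0,0],"fingers":0}]'| grep -E 'eef_pos|force:'
python3 -m jog '[{"delta_pos":[0,0,-1],"angular":[0,0,0],"fingers":0},{"delta_pos":[0,0,-1],"angular":[0,0,0],"fingers":0}]'| grep -E 'eef_pos|force:'
python3 -m jog '[{"delta_pos":[0,0,-1],"angular":[0,0,0],"fingers":0},{"delta_pos":[0,0,-1],"angular":[0,0,0],"fingers":0}]'| grep -E 'eef_pos|force:'
```

```text
eef_pos: [439.6, -219.0, 16.4]
force: [0.3, -0.3, 0.1]
grip_force: 0.0
eef_pos: [439.6, -219.0, 15.4]
force: [-0.7, 1.6, 0.2]
grip_force: 0.0
eef_pos: [439.6, -219.0, 14.4]
force: [0.1, 0.8, 0.3]
grip_force: 0.0
eef_pos: [439.6, -219.0, 13.4]
force: [-0.1, -0.1, -0.6]
grip_force: 0.0
```

```bash
python3 -m jog '[{"delta_pos":[0,0,-1.5],"angular":[0,0,0],"fingers":0},{"delta_pos":[0,0,-1.5],"angular":[0,0,0],"fingers":0}]' | grep -E 'eef_pos|force:'
python3 -m jog '[{"delta_pos":[0,0,-1.5],"angular":[0,0,0],"fingers":0},{"delta_pos":[0,0,-1.5],"angular":[0,0,0],"fingers":0}]'| grep -E 'eef_pos|force:'
python3 - <<'E'
from h import *
c=cap('scene'); t=ctrl.sense()['eef_pos']
im=c['pixels']; p=proj(c,t); print(t,p,[proj(c,t+[0,0,z]) for z in (-17,10,30,60)],'panel top near edge',proj(c,[470.7,-219,30]))
u=int(round(p[0]))
for du in (-6,-3,0,3,6): print(u+du,im[int(p[1])-32:int(p[1])+14:2,u+du].sum(1).tolist())
E
```

```text
eef_pos: [439.5, -219.0, 11.9]
force: [0.1, 0.1, -0.4]
grip_force: 0.0
eef_pos: [439.6, -219.0, 10.4]
force: [0.4, -0.7, -0.1]
grip_force: 0.0
[ 439.57302208 -218.99453711   10.45211432] [259.5 201.9] [array([259.9, 205.3]), array([259.2, 199.9]), array([258.7, 195.7]), array([257.9, 189.3])] panel top near edge [256.1 205.2]
254 [265, 264, 266, 265, 265, 259, 261, 263, 269, 268, 263, 258, 276, 296, 295, 288, 291, 308, 317, 313, 322, 309, 311]
257 [265, 263, 267, 264, 265, 264, 264, 265, 262, 271, 269, 260, 301, 291, 287, 281, 294, 300, 315, 318, 311, 308, 307]
260 [264, 265, 267, 270, 268, 269, 263, 268, 265, 272, 263, 268, 264, 280, 288, 286, 287, 287, 298, 312, 310, 311, 351]
263 [265, 262, 266, 258, 262, 264, 264, 258, 259, 268, 269, 268, 265, 268, 259, 279, 286, 292, 301, 313, 310, 355, 346]
266 [258, 261, 265, 268, 261, 263, 264, 266, 294, 274, 268, 267, 266, 294, 291, 293, 285, 287, 297, 311, 354, 344, 347]
```

```bash
python3 -m jog '[{"delta_pos":[0,0,-1.5],"angular":[0,0,0],"fingers":0},{"delta_pos":[0,0,-1.5],"angular":[0,0,0],"fingers":0}]' | grep -E 'eef_pos|force:'
python3 -m jog '[{"delta_pos":[0,0,-1.5],"angular":[0,0,0],"fingers":0},{"delta_pos":[0,0,-1.5],"angular":[0,0,0],"fingers":0}]'| grep -E 'eef_pos|force:'
python3 -m jog '[{"delta_pos":[0,0,-1.5],"angular":[0,0,0],"fingers":0},{"delta_pos":[0,0,-1.5],"angular":[0,0,0],"fingers":0}]'| grep -E 'eef_pos|force:'
```

```text
eef_pos: [439.5, -219.0, 8.9]
force: [-0.4, 0.1, 0.4]
grip_force: 0.0
eef_pos: [439.6, -219.0, 7.4]
force: [0.4, -0.4, 0.5]
grip_force: 0.0
eef_pos: [439.5, -219.0, 5.9]
force: [-0.6, -1.2, -0.9]
grip_force: 0.0
```

```bash
python3 -m jog '[{"delta_pos":[0,0,-1.5],"angular":[0,0,0],"fingers":0},{"delta_pos":[0,0,-1.5],"angular":[0,0,0],"fingers":0}]' | grep -E 'eef_pos|force:'
python3 -m jog '[{"delta_pos":[0,0,-1.5],"angular":[0,0,0],"fingers":0},{"delta_pos":[0,0,-1.5],"angular":[0,0,0],"fingers":0}]'| grep -E 'eef_pos|force:'
python3 -m jog '[{"delta_pos":[0,0,-1.5],"angular":[0,0,0],"fingers":0},{"delta_pos":[0,0,-1.5],"angular":[0,0,0],"fingers":0}]'| grep -E 'eef_pos|force:'
python3 -m jog '[{"delta_pos":[0,0,-1.5],"angular":[0,0,0],"fingers":0},{"delta_pos":[0,0,-1.5],"angular":[0,0,0],"fingers":0}]'| grep -E 'eef_pos|force:'
```

```text
eef_pos: [439.6, -219.0, 4.4]
force: [-0.2, 0.3, 1.5]
grip_force: 0.0
eef_pos: [439.5, -219.0, 2.9]
force: [0.1, -0.5, -0.2]
grip_force: 0.0
eef_pos: [439.5, -219.0, 1.4]
force: [-0.2, -0.3, 0.4]
grip_force: 0.0
eef_pos: [439.6, -219.1, 1.2]
force: [-5.5, 2.7, 17.7]
grip_force: 8.5
```

The tips touched the board at TCP z = 1.3, so they actually sit about 11 mm behind the TCP. The earlier pass went over the panel without touching it. Raising so the tips are 5 mm off the board, then pushing.

```bash
python3 -m jog '[{"delta_pos":[0,0,3],"angular":[0,0,0],"fingers":0},{"delta_pos":[0,0,6],"angular":[0,0,0],"fingers":0},{"delta_pos":[4,0,6],"angular":[0,0,0],"fingers":0},{"delta_pos":[9,0,6],"angular":[0,0,0],"fingers":0},{"delta_pos":[14,0,6],"angular":[0,0,0],"fingers":0},{"delta_pos":[17,0,6],"angular":[0,0,0],"fingers":0},{"delta_pos":[17,0,6],"angular":[0,0,0],"fingers":0}]'| grep -E 'eef_pos|force:'
python3 -m jog '[{"delta_pos":[0.5,0,0],"angular":[0,0,0],"fingers":0},{"delta_pos":[1,0,0],"angular":[0,0,0],"fingers":0},{"delta_pos":[1.5,0,0],"angular":[0,0,0],"fingers":0},{"delta_pos":[2,0,0],"angular":[0,0,0],"fingers":0},{"delta_pos":[2.5,0,0],"angular":[0,0,0],"fingers":0},{"delta_pos":[3,0,0],"angular":[0,0,0],"fingers":0},{"delta_pos":[3.5,0,0],"angular":[0,0,0],"fingers":0},{"delta_pos":[4,0,0],"angular":[0,0,0],"fingers":0},{"delta_pos":[4.5,0,0],"angular":[0,0,0],"fingers":0}]'
python3 pe.py
```

```text
eef_pos: [456.7, -219.0, 5.9]
force: [0.1, 0.3, -0.2]
grip_force: 0.0
time_s: 27.3
eef_pos: [461.1, -219.0, 6.0]
ee_rot: [-0.0, 0.006, 1.0, 0.0]
force: [-1.3, 1.0, 1.0]
grip_width: -0.001
grip_force: 0.7
27.35 [ 461.07 -219.      5.97] [-0.68  0.02 -0.32]
-300 [469.75 547.5 ] 78.0
-290 [469.75 547.5 ] 78.0
-250 [469.75 548.  ] 78.5
-160 [470.75 549.25] 78.75
-150 [471.   549.25] 78.5
```

```bash
python3 -m jog '[{"delta_pos":[0.4,0,0],"angular":[0,0,0],"fingers":0},{"delta_pos":[0.8,0,0],"angular":[0,0,0],"fingers":0},{"delta_pos":[1.2,0,0],"angular":[0,0,0],"fingers":0},{"delta_pos":[1.6,0,0],"angular":[0,0,0],"fingers":0},{"delta_pos":[2,0,0],"angular":[0,0,0],"fingers":0},{"delta_pos":[2.4,0,0],"angular":[0,0,0],"fingers":0},{"delta_pos":[2.8,0,0],"angular":[0,0,0],"fingers":0}]'
python3 pe.py
```

```text
time_s: 28.22
eef_pos: [463.9, -219.0, 6.0]
ee_rot: [0.0, 0.006, 1.0, 0.0]
force: [-2.0, 0.5, 1.0]
grip_width: 0.001
grip_force: 0.8
28.275 [ 463.99 -219.02    5.97] [-0.95 -0.13  0.72]
-300 [472.25 550.25] 78.25
-290 [472.25 550.25] 78.25
-250 [472.75 551.  ] 78.5
-160 [473.75 552.  ] 78.5
-150 [474.   552.25] 78.5
```

The panel is moving straight (+2.7 mm). About 3.5 mm remain.

```bash
python3 -m jog '[{"delta_pos":[0.4,0,0],"angular":[0,0,0],"fingers":0},{"delta_pos":[0.8,0,0],"angular":[0,0,0],"fingers":0},{"delta_pos":[1.2,0,0],"angular":[0,0,0],"fingers":0},{"delta_pos":[1.6,0,0],"angular":[0,0,0],"fingers":0},{"delta_pos":[2,0,0],"angular":[0,0,0],"fingers":0},{"delta_pos":[2,0,0],"angular":[0,0,0],"fingers":0}]'| grep -E 'eef_pos|force:'
python3 -m jog '[{"delta_pos":[0.3,0,0],"angular":[0,0,0],"fingers":0},{"delta_pos":[0.6,0,0],"angular":[0,0,0],"fingers":0},{"delta_pos":[0.6,0,0],"angular":[0,0,0],"fingers":0}]'| grep -E 'eef_pos|force:'
```

```text
eef_pos: [466.0, -219.0, 6.0]
force: [-1.0, 0.2, -1.3]
grip_force: 0.3
eef_pos: [466.6, -219.0, 6.0]
force: [0.6, -0.3, -0.1]
grip_force: 0.4
```

```bash
python3 -m jog '[{"delta_pos":[0.3,0,0],"angular":[0,0,0],"fingers":0},{"delta_pos":[0.6,0,0],"angular":[0,0,0],"fingers":0},{"delta_pos":[0.6,0,0],"angular":[0,0,0],"fingers":0}]'| grep -E 'eef_pos|force:'
python3 -m jog '[{"delta_pos":[0.3,0,0],"angular":[0,0,0],"fingers":0},{"delta_pos":[0.5,0,0],"angular":[0,0,0],"fingers":0},{"delta_pos":[0.5,0,0],"angular":[0,0,0],"fingers":0}]'| grep -E 'eef_pos|force:'
```

```text
eef_pos: [467.1, -219.0, 6.0]
force: [-0.4, -0.3, -0.6]
grip_force: 0.4
eef_pos: [467.5, -219.0, 6.0]
force: [-2.3, 1.0, 0.3]
grip_force: 0.9
```

```bash
python3 pe.py
```

```text
30.2 [ 467.52 -219.02    5.99] [-1.61  0.11  0.05]
-300 [475.75 553.75] 78.25
-290 [475.75 554.  ] 78.5
-250 [476.25 554.5 ] 78.5
-160 [477.5 555.5] 78.25
-150 [477.5  555.75] 78.5
```

```bash
python3 -m jog '[{"delta_pos":[0.3,0,0],"angular":[0,0,0],"fingers":0},{"delta_pos":[0.6,0,0],"angular":[0,0,0],"fingers":0},{"delta_pos":[0.6,0,0],"angular":[0,0,0],"fingers":0}]'| grep -E 'eef_pos|force:'
python3 -m jog '[{"delta_pos":[0.3,0,0],"angular":[0,0,0],"fingers":0},{"delta_pos":[0.5,0,0],"angular":[0,0,0],"fingers":0},{"delta_pos":[0.5,0,0],"angular":[0,0,0],"fingers":0}]'| grep -E 'eef_pos|force:'
```

```text
eef_pos: [467.6, -219.1, 6.0]
force: [-6.2, -1.0, 2.9]
grip_force: 3.0
eef_pos: [467.7, -219.1, 6.0]
force: [-8.8, -1.3, 5.2]
grip_force: 4.6
```

Flush contact: the tool stopped at 467.6 while force rose. Topping up to 10 N and checking steadiness and squareness.

```bash
python3 -m jog '[{"delta_pos":[0.2,0,0],"angular":[0,0,0],"fingers":0},{"delta_pos":[0.2,0,0],"angular":[0,0,0],"fingers":0},{"delta_pos":[0.2,0,0],"angular":[0,0,0],"fingers":0},{"delta_pos":[0.2,0,0],"angular":[0,0,0],"fingers":0},{"delta_pos":[0.2,0,0],"angular":[0,0,0],"fingers":0},{"delta_pos":[0.2,0,0],"angular":[0,0,0],"fingers":0}]'| grep -E 'eef_pos|force:'
python3 pe.py
python3 - <<'E'
from h import *
F=[]
for i in range(8): cap('wrist'); F.append(ctrl.sense()['force'])
print(np.mean(F,0),np.std(F,0))
c=cap('top'); g=cv2.cvtColor(c['pixels'],cv2.COLOR_BGR2HSV)
m=cv2.inRange(g,(8,200,90),(20,255,255)); n,l,st,ce=cv2.connectedComponentsWithStats(m[190:320,330:500]); print([(st[i].tolist(),ray(c,ce[i][0]+330,ce[i][1]+190,82)) for i in range(1,n) if st[i][4]>8])
E
```

```text
eef_pos: [467.7, -219.1, 6.0]
force: [-10.5, -2.0, 5.4]
grip_force: 5.1
31.75 [ 467.7  -219.09    5.97] [-10.87  -2.22   5.21]
-300 [476.   553.75] 78.0
-290 [476.   553.75] 78.0
-250 [476.5  554.25] 78.0
-160 [477.5 555.5] 78.25
-150 [477.75 555.75] 78.25
[-10.31422258  -2.28761348   5.12953656] [0.17727176 0.57628362 0.3156998 ]
[([94, 38, 21, 8, 98], array([ 581.3, -269.9,   82. ]))]
```

```bash
python3 -c "
from rig import ctrl
print(ctrl.sense()['time_s']); print(ctrl.finish_job())"
```

```text
32.2
the job is handed in; nothing more can be done
None
```

I stood the orange packer square at the short stop, pushed the panel home and handed the job in at 32.2 s with a steady push of about 10 N. That it sits flush on both packer and long stop is inferred from the force rise, its travel of 6.0–6.5 mm and its heading, because the gripper hid the stop-side edge from the wrist camera.

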